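# Spacer behind the tile, held pressed

## Robot

A 6-joint arm with a two-finger parallel gripper is mounted at the origin on a cart in front of the work surface, level with it; the furniture and walls round the work are solid. World frame = base frame: x ahead of the robot, y to its left, z up, the work surface at z = 0. Lengths are in mm, angles in rad, forces in N, time in s.
With the tool pointing down it reaches from about 300 to 775 mm from the base axis. Payload 14.6 kg.
Tool frame: the origin (TCP) lies on the centre line of the jaws, within the pads' length; the fingertips stand 8 mm ahead of it and the grasp point (between the pads) lies 11 mm behind it; z points along the fingers, y is the line along which they close (so a half turn about z gives the same grasp; the last joint's range is limited). The gripper opens to 94 mm and grips with 3 to 60 N. Pads are 16 mm wide; open, the fingers measure 119 mm over their backs; the gripper's body (75 mm by 177 mm) begins 78 mm behind the grasp point.
Start: joints at [-1.249, 0.3, 1.521, -0, 1.321, -0.067], TCP at [208.485, -508.943, 213.446] pointing down, gripper open.
Joint ranges: [-3.03, 3.03], [-0.79, 2.21], [0.23, 2.52], [-1.04, 4.18], [0, 3.07], [-2.55, 2.55]. Speed limits (rad/s): [2.22, 2.22, 2.57, 3.14, 3.14, 3.14].

## Interface

Orientations are given as [roll, pitch, yaw] about the fixed x, y, z axes, in that order (R = Rz(yaw) Ry(pitch) Rx(roll)).
In Python, from cell import manip gives the robot as it stands.
- The arm moves only by the tool jog_arm, never from a script. Its argument "rows" is one flat list of numbers, 7 for each row, row after row: the shift along the world's x, y, z in cm, then the turn, a rotation vector about the world's x, y, z in rad, then the closure, from 0 (fully open) to 1 (shut). In form: [dx, dy, dz, rx, ry, rz, fingers, dx, dy, dz, rx, ry, rz, fingers, ...]. A call has 1 to 20 rows; each row shifts and turns the commanded pose from where the row before left it; what a row does not reach is not made up. A row lasts 1/12 s, in which the tool goes at most 41.7 mm and 7.16 degrees, less where a joint would pass 70% of its speed; a pose out of reach is approached as far as the arm can. A call with a gripper value outside its range is refused whole. The fingers move at their own pace and stop on an object; "newtons" is the grip in N (left out, the last holds). Time passes only in rows, so rows that do not move let the fingers close. It gives the time, the measured TCP pose, the force, the opening and the grip force at its end, in the units of the state.
- manip.read_state(): the state, without advancing time (a new reading comes with each control period).
- manip.camera(name): name is "scene" or "top" or "wrist"; returns (picture, depth): 420x560x3 uint8, blue, green, red; 420x560 float32, mm along the optical axis (not along the pixel's ray), 0 where there is no reading.
- manip.camera_model(name): a dict with "K" (3x3 intrinsics, pixels), "R" (3x3) and "t" (3): a world point X has camera coordinates R X + t. Camera axes: x right, y down, z forward; pixel columns grow to the right and rows downward; lengths in mm; the calibration is good to about 2 mm. A picture is of the moment at which its call begins: read the wrist's pose just before it. camera_model takes no time and is no camera call; for the wrist camera it gives the pose at the moment of the call.
- manip.sign_off(): hands the job in; it is judged then, once.
The state is a dict: "clock": time; "joints": joint angles; "qd": joint speeds; "effort": joint torques, N m; "eef_pos": TCP position; "eef_rot": TCP orientation; "wrist_force": force on the tool from outside, world axes, zero at the start; "moment": the same for the moment, N m; "finger_gap": finger opening in mm; "finger_force": force on a finger pad.
Only numpy, scipy, OpenCV 4.12 (cv2) and the standard library are available. Lean on these libraries where they do the work, as an engineer would, in place of code of your own. Each camera call takes 0.05 s, during which the arm holds its last target. There are 200 camera calls.

## Task

Two tiles lie in two alike jigs, each with a gap between the tile and the dark fence behind it. Stand the orange spacer, grip tab up, down in the middle of the one gap that is wide enough for it and let go of it; then push that jig's tile with the fingertips back until tile, spacer and fence sit flush, and finish still holding the tile pressed firmly like that. Leave the tile in the other jig and the pot, tape and tin where they are.

Things in the scene. Friction and masses are not known exactly. Their poses are not given: they have to be found in the camera images.
- jig_a: one of two alike fixed jigs: wooden base 160 (x) x 110 (y) x 14 mm; at its far end a dark fence, 12 mm thick, 20 mm above the base, front face at x = +68 mm. Black side rails 8 x 8 mm from x = -35 to +43 mm, inner faces at y = +-43.5 mm. Origin: centre of the underside, on the worktop; x from the open front (robot's side) to the fence, z up; yaw within 0.25 rad of 0.
- jig_b: one of two alike fixed jigs: wooden base 160 (x) x 110 (y) x 14 mm; at its far end a dark fence, 12 mm thick, 20 mm above the base, front face at x = +68 mm. Black side rails 8 x 8 mm from x = -35 to +43 mm, inner faces at y = +-43.5 mm. Origin: centre of the underside, on the worktop; x from the open front (robot's side) to the fence, z up; yaw within 0.25 rad of 0.
- tile_a: white ceramic tile with blue field, 80 x 80 x 16 mm, about 0.2 kg, loose, flat on jig_a's base between the side rails (3.5 mm play each side), x along the jig's. Origin: centre of the underside. The gap from its rear edge (its x = +40 mm) to the fence is 15 to 19 mm in one jig, 4 to 7 mm in the other.
- tile_b: white ceramic tile with blue field, 80 x 80 x 16 mm, about 0.2 kg, loose, flat on jig_b's base between the side rails (3.5 mm play each side), x along the jig's. Origin: centre of the underside. The gap from its rear edge (its x = +40 mm) to the fence is 15 to 19 mm in one jig, 4 to 7 mm in the other.
- spacer: orange plastic spacer, 11 mm thick (x), standing upright on the worktop between the jigs. Lower part 70 mm long (y), 30 mm high; on its middle a grip tab 34 mm long (y), also 11 mm thick, up to 62 mm above the underside. 60 g. Origin: centre of the underside; z up. Either face may look to the fence.
- pot: small white pot with yellow lid, 53 mm across, 50 mm high; origin centre of underside. Loose bystander, not to be moved.
- tape: yellow tape roll lying flat, 62 mm across, 19 mm high; origin centre of underside. Loose bystander, not to be moved.
- tin: small round tin with cream lid, 68 mm across, 23 mm high; origin centre of underside. Loose bystander, not to be moved.
Not all that is in view belongs to the job. What is shaped like the tile_a but pink is not meant.

How it is judged:
By the outcome, as a careful person would: the job done as asked, in the order asked, and still so for the second after the job is handed in, while the arm keeps its last pose, push and grip.
It also fails if it takes over 50 s, if anything falls off the work surface, if the arm or the gripper's body presses on something with over 40 N, if the wrist force passes 120 N, or if a joint passes its speed limit or range.

## Working session

There is one attempt and no reset: what is moved stays moved. The work goes in short steps, Python scripts to look and compute and a tool call to move; the robot and the scene stay as the last step left them, time stands still between calls to the robot, and variables do not carry over. Pictures are saved under pics/ and viewed, at most 10 in all, crops included, and the job is handed in when it is done.

Besides the shell and the picture viewer there is one more tool, called after "Call:" in YAML: its name, and indented under it one key for each argument. jog_arm: Moves the arm, as the interface text tells. Its arguments: {"type":"object","properties":{"rows":{"type":"array"},"newtons":{"type":"number"}},"required":["rows"]}

```bash
mkdir -p pics; python3 - <<'E'
from cell import manip
import cv2,numpy as np
s=manip.read_state();print(s)
for n in("top","scene"):
    p,d=manip.camera(n);m=manip.camera_model(n);cv2.imwrite(f"pics/{n}0.png",p);np.savez(f"{n}0.npz",p=p,d=d,**m);print(n,m)
E
```

```text
{'clock': 0.0, 'joints': array([-1.24855400e+00,  3.00446807e-01,  1.52156234e+00, -2.10222572e-05,
        1.32066697e+00, -6.66040209e-02]), 'qd': array([ 0.00130636, -0.00064339,  0.0011319 , -0.00058513, -0.00038972,
       -0.00128654]), 'effort': array([ 1.36006215e-04, -5.31807232e+01, -3.52738881e+01,  7.08444114e-02,
        2.44263920e-02, -1.16541482e-04]), 'eef_pos': array([ 208.43146605, -508.71891009,  212.90756952]), 'eef_rot': array([-3.14051024e+00, -5.17921158e-05,  3.88851537e-01]), 'wrist_force': array([ 0.13380123, -0.19142679,  0.38628672]), 'moment': array([-0.01603971,  0.00738003, -0.0413401 ]), 'finger_force': 0.0, 'finger_gap': 94.02348125224225}
top {'K': array([[542.44164782,   0.        , 279.98548706],
       [  0.        , 542.44164782, 204.90639329],
       [  0.        ,   0.        ,   1.        ]]), 'R': array([[ 0.34050505, -0.94024183, -0.00127306],
       [-0.90269584, -0.32652851, -0.28021306],
       [ 0.26305235,  0.09656315, -0.95993699]]), 't': array([ -64.62592827,  547.36445809, 1730.6942609 ])}
scene {'K': array([[462.0220487 ,   0.        , 283.54233782],
       [  0.        , 462.0220487 , 217.89659605],
       [  0.        ,   0.        ,   1.        ]]), 'R': array([[-0.64937587, -0.76045139, -0.00496697],
       [-0.29804173,  0.26050627, -0.91831782],
       [ 0.69962998, -0.59485307, -0.39581273]]), 't': array([ 480.10428402,  148.44017626, 1473.54958421])}
```

View pics/top0.png

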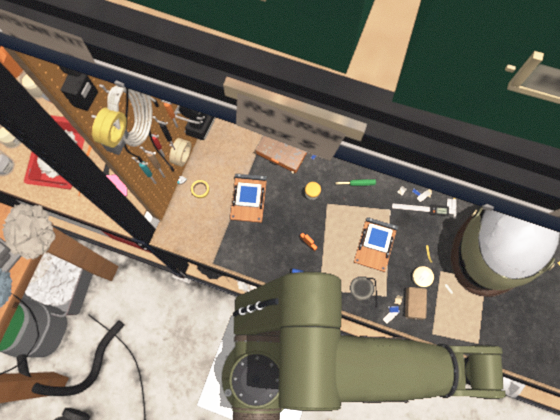

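View pics/scene0.png

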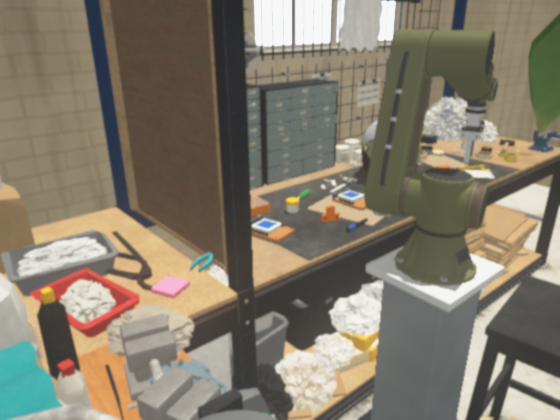

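The top view shows jigs at (248,198) and (376,243), the orange spacer at (309,241), the pot at (313,190), the tape possibly at (200,188), and the tin at (423,276). Another orange box lies at (280,153), which isn't the spacer. The pink tile-like item is at (118,185), and in the scene view at (171,286).

```bash
cat > h.py <<'E'
import numpy as np,cv2
from scipy.spatial.transform import Rotation as Ro
def ray(m,px,z):
    px=np.atleast_2d(px).astype(float)
    v=np.c_[px,np.ones(len(px))]@np.linalg.inv(m["K"]).T@m["R"]
    c=-m["R"].T@m["t"]
    return c+v*((z-c[2])/v[:,2])[:,None]
def proj(m,X):
    c=np.atleast_2d(X)@m["R"].T+m["t"]; u=c@m["K"].T
    return u[:,:2]/u[:,2:]
E
python3 - <<'E'
from h import *
from cell import manip
m=np.load("top0.npz")
for n,p,z in[("jigL",(248,198),25),("jigR",(376,243),25),("spacer",(309,241),30),("pot",(313,190),50),("tape",(200,188),19),("tin",(423,276),23),("orbox",(280,153),20)]:print(n,ray(m,p,z).round())
s=manip.read_state();w=manip.camera_model("wrist");c=-w["R"].T@w["t"]
Rt=Ro.from_euler("xyz",s["eef_rot"]).as_matrix()
print(w["K"],"cam in tcp",Rt.T@(c-s["eef_pos"]),"axes in tcp\n",Rt.T@w["R"].T)
E
```

```text
jigL [[537. 243.  25.]]
jigR [[ 536. -219.   25.]]
spacer [[464.  -4.  30.]]
pot [[633.  40.  50.]]
tape [[516. 414.  19.]]
tin [[ 482. -398.   23.]]
orbox [[733. 197.  20.]]
[[289.62099003   0.         284.79515035]
 [  0.         289.62099003 211.43205708]
 [  0.           0.           1.        ]] cam in tcp [  78.97828202   -0.42151946 -171.65965277] axes in tcp
 [[-5.51190955e-04 -9.62711864e-01 -2.70528302e-01]
 [ 9.99999324e-01 -2.53721761e-04 -1.13455646e-03]
 [ 1.02361205e-03 -2.70528745e-01  9.62711354e-01]]
```

Call:
jog_arm:
  rows: [2.4,2.9,0,0,0,-0.04,0,2.4,2.9,0,0,0,-0.04,0,2.4,2.9,0,0,0,-0.04,0,2.4,2.9,0,0,0,-0.04,0,2.4,2.9,0,0,0,-0.04,0,2.4,2.9,0,0,0,-0.04,0,2.4,2.9,0,0,0,-0.04,0,2.4,2.9,0,0,0,-0.04,0,2.4,2.9,0,0,0,-0.04,0,2.4,2.9,0,0,0,-0.03,0,0,0,0,0,0,0,0,0,0,0,0,0,0,0]

```text
clock: 1.1
eef_pos: [449.1, -217.6, 213.1]
eef_rot: [-3.141, 0.001, 0.002]
wrist_force: [-0.8, -0.8, 0.5]
finger_gap: 94.1
finger_force: 0.0
```

```bash
cat >> h.py <<'E'
def shot(n,name="wrist"):
    from cell import manip
    s=manip.read_state();m=manip.camera_model(name);p,d=manip.camera(name)
    cv2.imwrite(f"pics/{n}.png",p);np.savez(n+".npz",p=p,d=d,**m)
    print("t",s["clock"],s["eef_pos"].round(1),s["eef_rot"].round(4),"F",s["wrist_force"].round(1),"gap",round(s["finger_gap"],1),round(s["finger_force"],1))
    return p,d,m
E
python3 -c "
from h import *
shot('w1')"
```

```text
t 1.1 [ 449.1 -217.6  213.1] [-3.1413e+00  7.0000e-04  2.0000e-03] F [-0.8 -0.8  0.5] gap 94.1 0.0
```

View pics/w1.png

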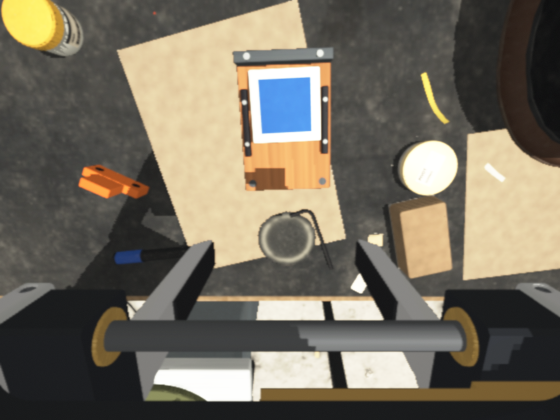

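This view shows the right jig at about (287,120). Its tile's rear edge (row ~68) almost touches the fence (row ~61), so this looks like the narrow gap. The spacer is at (113,182), the tin at (428,167) and the pot at (40,22). Next I'll look at the spacer from above, then the left jig.

Call:
jog_arm:
  rows: [0,3.6,0,0,0,0,0,0,3.6,0,0,0,0,0,0,3.6,0,0,0,0,0,0,3.6,0,0,0,0,0,0,3.6,0,0,0,0,0,0,3.6,0,0,0,0,0,0,0,0,0,0,0,0]

```text
clock: 1.73
eef_pos: [447.9, 0.2, 213.6]
eef_rot: [-3.141, -0.0, 0.001]
wrist_force: [0.7, -0.8, -0.0]
finger_gap: 93.7
finger_force: 0.0
```

```bash
python3 -c "
from h import *
shot('w2')"
```

```text
t 1.7333 [4.479e+02 2.000e-01 2.136e+02] [-3.1409e+00 -1.0000e-04  1.3000e-03] F [ 0.7 -0.8 -0. ] gap 93.7 0.0
```

Call:
jog_arm:
  rows: [0.3,3.6,0,0,0,0,0,0.3,3.6,0,0,0,0,0,0.3,3.6,0,0,0,0,0,0.3,3.6,0,0,0,0,0,0.3,3.6,0,0,0,0,0,0.3,3.6,0,0,0,0,0,0,2.4,0,0,0,0,0,0,0,0,0,0,0,0]

```text
clock: 2.45
eef_pos: [467.0, 238.5, 213.0]
eef_rot: [-3.142, 0.001, -0.0]
wrist_force: [0.3, -1.0, -0.9]
finger_gap: 94.1
finger_force: 0.0
```

```bash
python3 -c "
from h import *
p3=shot('w3')[0]
p2=np.load('w2.npz')['p']
cv2.imwrite('pics/v1.png',np.hstack([cv2.resize(p[:270,130:430],(400,360)) for p in (p2,p3)]))"
```

```text
t 2.45 [467.  238.5 213. ] [-3.1415e+00  5.0000e-04 -1.0000e-04] F [ 0.3 -1.  -0.9] gap 94.1 0.0
```

View pics/v1.png

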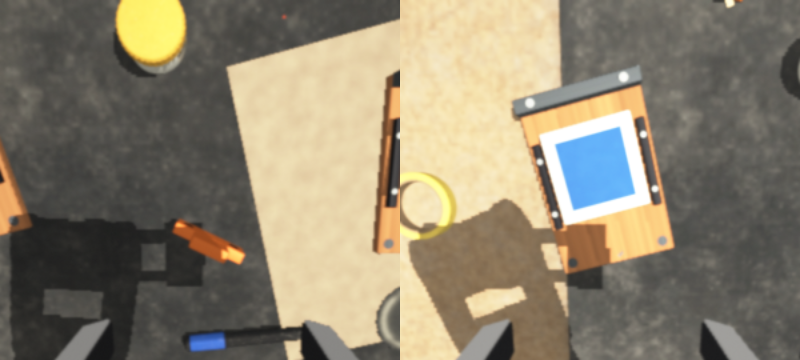

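The left crop shows the spacer at (208,242), with its lower part about (175–243). The right crop shows the left jig with a clearly wide gap between tile (row ~120) and fence (row ~95). Two jigs were candidates: left at top px (248,198) and right at (376,243). Left is the wide one. Next come the numbers.

```bash
cat > meas.py <<'E'
from h import *
def pts(m):
    d=m["d"];v,u=np.mgrid[:d.shape[0],:d.shape[1]]
    c=np.stack([u,v,np.ones_like(u)],-1)@np.linalg.inv(m["K"]).T*d[...,None]
    return (c-m["t"])@m["R"]
def rect(m,mask,z):
    cs,_=cv2.findContours(mask.astype(np.uint8),cv2.RETR_EXTERNAL,cv2.CHAIN_APPROX_NONE)
    c=max(cs,key=cv2.contourArea)[:,0]
    w=ray(m,c,z)[:,:2].astype(np.float32)
    b=cv2.boxPoints(cv2.minAreaRect(w)); e=b[1]-b[0],b[2]-b[1]
    l=max(e,key=np.linalg.norm)
    return b.mean(0).round(1),[round(float(np.linalg.norm(x)),1) for x in e],round(float(np.arctan2(l[1],l[0])),4),len(c)
E
python3 - <<'E'
from meas import *
def load(n): return dict(np.load(n+".npz"))
def hsv(m): return cv2.cvtColor(m["p"],cv2.COLOR_BGR2HSV)
for n,c in(("w3",(537,243)),("w1",(536,-219))):
    m=load(n);h=hsv(m);P=pts(m);H,S,V=h[...,0],h[...,1],h[...,2]
    near=np.hypot(P[...,0]-c[0],P[...,1]-c[1])<130
    print(n,"ztile",np.median(P[...,2][near&(H>100)&(H<125)&(S>150)]))
    blue=(H>98)&(H<125)&(S>140)&near
    tile=(blue|((V>200)&(S<40)))&near
    tile=cv2.morphologyEx(tile.astype(np.uint8),cv2.MORPH_OPEN,np.ones((5,5)))
    print("blue",rect(m,blue,30));print("tile",rect(m,tile,30))
    f=near&(P[...,2]>28)&(P[...,2]<42)&(S<110)&(V<150)&(P[...,0]>c[0]+30)
    f=cv2.morphologyEx(f.astype(np.uint8),cv2.MORPH_OPEN,np.ones((5,5)))
    print("fence",rect(m,f,34))
m=load("w2");h=hsv(m);P=pts(m);H,S,V=h[...,0],h[...,1],h[...,2]
near=np.hypot(P[...,0]-464,P[...,1]+4)<70
o=near&(H<16)&(S>140)&(V>90)
print("spacer tab",rect(m,o&(P[...,2]>45),62),"low",rect(m,o&(P[...,2]<45),30),"whole30",rect(m,o,30),np.percentile(P[...,2][o],[2,50,98]))
E
```

```text
w3 ztile 30.772738493772657
blue (array([549.4, 249.1], dtype=float32), [55.8, 56.4], 0.2526, 183)
tile (array([549.3, 248.9], dtype=float32), [80.6, 80.6], -1.3198, 265)
fence (array([599.3, 311.6], dtype=float32), [10.3, 8.9], -0.0008, 33)
w1 ztile 30.765923266277333
blue (array([ 554.9, -216.8], dtype=float32), [56.5, 57.1], 0.0495, 198)
tile (array([ 554.7, -217. ], dtype=float32), [80.4, 79.8], -1.522, 280)
fence (array([ 606.3, -213.7], dtype=float32), [73.7, 13.0], -1.5319, 157)
spacer tab (array([ 4.659e+02, -1.000e-01], dtype=float32), [13.2, 34.0], 1.1425, 74) low (array([ 4.649e+02, -3.000e-01], dtype=float32), [18.5, 71.2], 1.1076, 154) whole30 (array([4.636e+02, 4.000e-01], dtype=float32), [21.1, 71.1], 1.1267, 123) [-1.86528024e-01  3.88534663e+01  3.85231231e+02]
```

```bash
python3 - <<'E'
from meas import *
m=dict(np.load("w3.npz"));P=pts(m);h=cv2.cvtColor(m["p"],cv2.COLOR_BGR2HSV)
H,S,V=h[...,0],h[...,1],h[...,2]
for v in range(56,88,2): print(v,h[v,265],P[v,265].round(1))
f=(S<110)&(V<150)&(P[...,2]>26)&(P[...,2]<50)&(P[...,0]>585)&(P[...,1]>170)&(P[...,1]<350)
n,l,st,_=cv2.connectedComponentsWithStats(f.astype(np.uint8));k=1+st[1:,4].argmax();print(st[k])
print("fence",rect(m,l==k,34))
# base (wood) mask, z=14
yaw=.2515
E
```

```text
56 [ 21  29 123] [ 6.311e+02  2.631e+02 -4.000e-01]
58 [ 20  30 128] [628.5 263.    1.7]
60 [ 21  20 126] [6.265e+02 2.631e+02 6.000e-01]
62 [ 84   8 150] [617.3 261.   35. ]
64 [ 84   8 155] [615.4 261.   34.5]
66 [ 80  10 157] [613.4 261.   34.6]
68 [ 75  10 158] [611.6 261.2  33.5]
70 [ 80  10 158] [609.3 261.1  35.1]
72 [ 84  10 123] [607.2 261.1  35.5]
74 [20 23 68] [607.  261.8  24.6]
76 [ 14 139 228] [606.6 262.5  14.6]
78 [ 19 123 252] [604.5 262.6  14.4]
80 [ 19 124 252] [602.3 262.6  14.1]
82 [ 19 124 252] [600.  262.6  14.9]
84 [ 19 124 252] [597.8 262.6  15.6]
86 [ 19 125 252] [595.7 262.7  14.9]
[215  59  96  28 356]
fence (array([609.6, 264.9], dtype=float32), [108.7, 11.9], -1.3494, 208)
```

Call:
jog_arm:
  rows: [1.6,0.1,-2.8,0,0,0.06,0,1.6,0.1,-2.8,0,0,0.06,0,1.6,0.1,-2.8,0,0,0.06,0,1.5,0.2,-2.9,0,0,0.06,0,0,0,0,0,0,0,0,0,0,0,0,0,0,0]

```text
clock: 3.0
eef_pos: [529.6, 239.6, 99.3]
eef_rot: [3.141, 0.003, 0.235]
wrist_force: [0.7, -0.4, 0.6]
finger_gap: 93.9
finger_force: 0.0
```

```bash
python3 - <<'E'
from meas import *
shot("w4")
m=dict(np.load("w4.npz"));P=pts(m);h=cv2.cvtColor(m["p"],cv2.COLOR_BGR2HSV)
cv2.imwrite("pics/w4c.png",cv2.resize(m["p"][20:270,140:440],(720,600)))
H,S,V=h[...,0],h[...,1],h[...,2]
near=np.hypot(P[...,0]-549,P[...,1]-249)<75
blue=(H>98)&(H<125)&(S>140)&near
tile=cv2.morphologyEx(((blue|((V>200)&(S<40)))&near).astype(np.uint8),cv2.MORPH_OPEN,np.ones((5,5)))
f=(S<110)&(P[...,2]>26)&(P[...,2]<50)&(P[...,0]>590)&(P[...,1]>190)&(P[...,1]<340)
n,l,st,_=cv2.connectedComponentsWithStats(f.astype(np.uint8));k=1+st[1:,4].argmax();f=l==k
print("blue",rect(m,blue,30),"tile",rect(m,tile,30),"fence",rect(m,f,34))
# line fits per column: fence lower edge, fence upper edge, tile upper edge
def line(mask,last,z,lo,hi):
    q=[]
    for u in range(mask.shape[1]):
        r=np.flatnonzero(mask[:,u])
        if len(r)>4:q.append((u,r[-1]+.5 if last else r[0]-.5))
    q=np.array(q,float);a=np.percentile(q[:,0],[lo,hi]);q=q[(q[:,0]>a[0])&(q[:,0]<a[1])]
    w=ray(m,q,z)[:,:2].astype(np.float32)
    vx,vy,x,y=cv2.fitLine(w,cv2.DIST_HUBER,0,.01,.01).ravel()
    print("yaw",round(np.arctan2(-vx*np.sign(vy),abs(vy)),4),"pt",x.round(1),y.round(1),len(q))
line(f,True,34,8,92);line(f,False,34,8,92);line(tile,False,30,10,90)
E
```

```text
t 3.0 [529.6 239.6  99.3] [3.141  0.0032 0.2351] F [ 0.7 -0.4  0.6] gap 93.9 0.0
blue (array([548.7, 249.4], dtype=float32), [57.9, 57.4], -1.3256, 260) tile (array([549.8, 249.1], dtype=float32), [78.9, 80.2], 0.2535, 357) fence (array([612., 265.], dtype=float32), [109.5, 12.0], -1.3248, 305)
yaw 0.2464 pt 609.6 251.0 116
yaw 0.2466 pt 617.8 266.4 116
yaw 0.2519 pt 589.4 256.8 79
```

View pics/w4c.png

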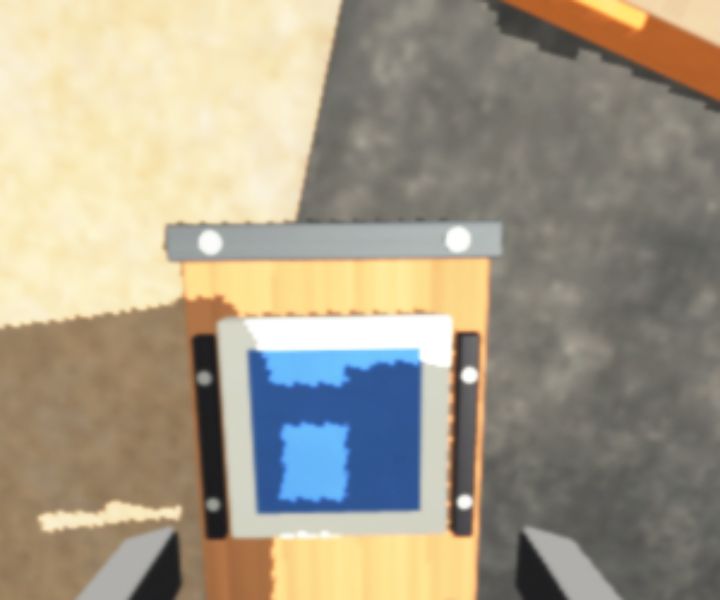

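The enlarged crop confirms the left jig. The gap between fence edge (row ~259) and tile edge (row ~316) is about 18 mm, against about 6 mm in the other jig. Next is a closer look at the spacer.

Call:
jog_arm:
  rows: [-1.1,-3.4,0.1,0,0,0.1,0,-1.1,-3.4,0.1,0,0,0.1,0,-1.1,-3.4,0.1,0,0,0.1,0,-1.1,-3.4,0.1,0,0,0.1,0,-1.1,-3.4,0.1,0,0,0.1,0,-1.1,-3.4,0.1,0,0,0.1,0,-1.1,-3.4,0.1,0,0,0.1,0,-1.1,-3.4,0.1,0,0,0.1,0,-1,-3.4,0.1,0,0,0.1,0,0,-0.4,0,0,0,0,0,0,0,0,0,0,0,0]

```text
clock: 3.97
eef_pos: [431.5, -69.9, 111.5]
eef_rot: [3.138, -0.001, 1.134]
wrist_force: [1.0, 0.7, 0.6]
finger_gap: 93.9
finger_force: 0.0
```

```bash
python3 - <<'E'
from meas import *
shot("w5")
m=dict(np.load("w5.npz"));P=pts(m);h=cv2.cvtColor(m["p"],cv2.COLOR_BGR2HSV)
cv2.imwrite("pics/w5c.png",cv2.resize(m["p"][20:270,140:440],(720,600)))
H,S,V=h[...,0],h[...,1],h[...,2];Z=P[...,2]
o=(np.hypot(P[...,0]-465,P[...,1])<70)&(H<16)&(S>140)&(V>60)
print("tab",rect(m,o&(Z>55)&(Z<75),62),"low",rect(m,o&(Z>20)&(Z<42),30),"all",rect(m,o,40))
E
```

```text
t 3.9667 [431.5 -69.9 111.5] [ 3.1378e+00 -7.0000e-04  1.1335e+00] F [1.  0.7 0.6] gap 93.9 0.0
tab (array([ 4.64e+02, -1.00e-01], dtype=float32), [10.5, 32.8], 1.1327, 109) low (array([452.6, -24.9], dtype=float32), [10.5, 14.7], 1.1324, 69) all (array([ 4.65e+02, -1.00e-01], dtype=float32), [13.0, 67.2], 1.1267, 193)
```

View pics/w5c.png

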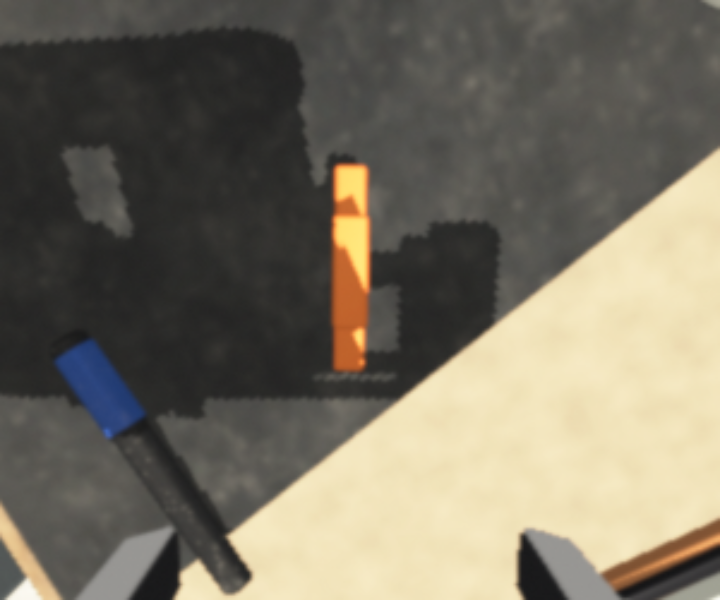

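The crop shows the orange spacer alone at (350,268): grip tab in the middle, lower part at both ends, its long axis along the tool's x. The pen at lower left is clear of the fingers. I'll grasp it now.

Call:
jog_arm:
  rows: [1.6,3.5,0,0,0,0,0,1.7,3.5,0,0,0,0,0,0,0,-2.5,0,0,0,0.3,0,0,-2.5,0,0,0,0.5,0,0,-2,0,0,0,0.5,0,0,0,0,0,0,0.5,0,0,0,0,0,0,1,0,0,0,0,0,0,1,0,0,0,0,0,0,1,0,0,0,0,0,0,1,0,0,0,0,0,0,1,0,0,0,0,0,0,1,0,0,0,0,0,0,1,0,0,0,0,0,0,1]
  newtons: 25

```text
clock: 5.18
eef_pos: [464.5, 2.0, 39.6]
eef_rot: [3.141, -0.0, 1.139]
wrist_force: [0.3, -0.1, -0.1]
finger_gap: 17.3
finger_force: 0.0
```

Call:
jog_arm:
  rows: [0,0,0,0,0,0,1,0,0,0,0,0,0,1,0,0,0,0,0,0,1,0,0,0,0,0,0,1]

```text
clock: 5.52
eef_pos: [464.5, 2.0, 39.5]
eef_rot: [3.142, 0.0, 1.139]
wrist_force: [-0.7, 1.0, 2.3]
finger_gap: 10.9
finger_force: 25.0
```

Call:
jog_arm:
  rows: [0,0,2,0,0,0,1,0,0,3,0,0,0,1,0,0,3,0,0,0,1,1.65,3.2,0,0,0,0.085,1,1.65,3.2,0,0,0,0.085,1,1.65,3.2,0,0,0,0.085,1,1.65,3.2,0,0,0,0.085,1,1.65,3.2,0,0,0,0.085,1,1.65,3.2,0,0,0,0.085,1,1.65,3.2,0,0,0,0.085,1,1.65,3.2,0,0,0,0.085,1,0,0.5,0,0,0,0,1,0,0,-2,0,0,0,1,0,0,-1.2,0,0,0,1,0,0,0,0,0,0,1,0,0,0,0,0,0,1]

```text
clock: 6.85
eef_pos: [596.0, 262.4, 86.8]
eef_rot: [-3.14, 0.0, 1.818]
wrist_force: [-0.5, -0.5, -0.4]
finger_gap: 10.6
finger_force: 25.0
```

```bash
python3 - <<'E'
from meas import *
shot("w6")
m=dict(np.load("w6.npz"))
cv2.imwrite("pics/w6c.png",cv2.resize(m["p"][60:310,140:440],(720,600)))
n=np.array([np.cos(.247),np.sin(.247)]);e=np.array([-n[1],n[0]])
P=pts(m);h=cv2.cvtColor(m["p"],cv2.COLOR_BGR2HSV);H,S,V=h[...,0],h[...,1],h[...,2]
print("tcp n,e target 643.2,109.3 ; proj of fence/tile edges px:")
for a in(652.4,634.3):
  for b in(147,107,67):print(a,b,proj(m,np.r_[a*n+b*e,34 if a>640 else 30]).round(0))
o=(np.abs(P[...,:2]@n-643)<25)&(H<16)&(S>170)&(V>60)&(P[...,2]>62)&(P[...,2]<125)
q=P[o];print(len(q))
for lo,hi in((62,80),(100,125)):
  k=q[(q[:,2]>lo)&(q[:,2]<hi)];print(lo,np.percentile(k[:,:2]@n,[2,50,98]).round(1),np.percentile(k[:,:2]@e,[2,98]).round(1))
E
```

```text
t 6.85 [596.  262.4  86.8] [-3.1397e+00  2.0000e-04  1.8179e+00] F [-0.5 -0.5 -0.4] gap 10.6 25.0
tcp n,e target 643.2,109.3 ; proj of fence/tile edges px:
652.4 147 [[298. 185.]]
652.4 107 [[297. 233.]]
652.4 67 [[297. 277.]]
634.3 147 [[275. 184.]]
634.3 107 [[276. 231.]]
634.3 67 [[276. 274.]]
1582
62 [636.9 642.2 646.8] [123.2 141.7]
100 [636.6 641.6 647.3] [ 96.8 123.7]
```

View pics/w6c.png

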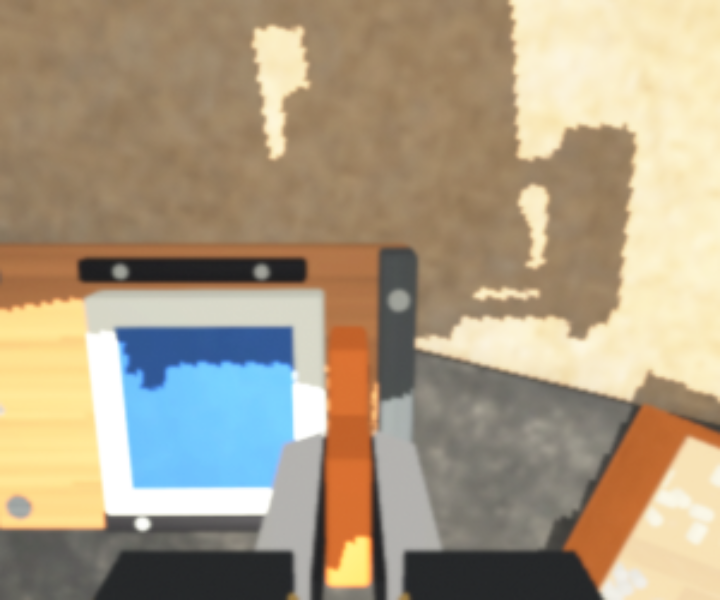

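The spacer hangs between tile edge (crop col 325) and fence (col 379), with its faces at about 329 and 369, parallel to both and about 1 mm towards the tile. I'll shift it 1 mm and lower it.

Call:
jog_arm:
  rows: [0.1,0,0,0,0,0,1,0,0,-0.8,0,0,0,1,0,0,-0.8,0,0,0,1,0,0,-0.8,0,0,0,1,0,0,-0.7,0,0,0,1,0,0,0,0,0,0,1,0,0,0,0,0,0,1]

```text
clock: 7.48
eef_pos: [597.2, 263.0, 55.8]
eef_rot: [-3.14, 0.0, 1.819]
wrist_force: [0.5, 0.5, -1.3]
finger_gap: 10.8
finger_force: 25.0
```

Call:
jog_arm:
  rows: [0,0,-0.1,0,0,0,1,0,0,-0.1,0,0,0,1,0,0,0,0,0,0,1]

```text
clock: 7.73
eef_pos: [597.6, 263.1, 54.6]
eef_rot: [3.141, -0.0, 1.819]
wrist_force: [-0.4, 0.1, -0.1]
finger_gap: 10.9
finger_force: 25.0
```

Call:
jog_arm:
  rows: [0,0,-0.1,0,0,0,1,0,0,0,0,0,0,1,0,0,0,0,0,0,1]

```text
clock: 7.98
eef_pos: [597.5, 263.1, 53.5]
eef_rot: [3.141, -0.0, 1.819]
wrist_force: [0.3, 0.1, 0.2]
finger_gap: 10.7
finger_force: 25.0
```

Call:
jog_arm:
  rows: [0,0,-0.1,0,0,0,1,0,0,0,0,0,0,1,0,0,0,0,0,0,1]

```text
clock: 8.23
eef_pos: [597.7, 263.1, 53.5]
eef_rot: [3.141, -0.0, 1.819]
wrist_force: [-4.4, -0.9, 8.0]
finger_gap: 11.0
finger_force: 25.0
```

Contact with the base (8 N). I'll release and rise.

Call:
jog_arm:
  rows: [0,0,0,0,0,0,0.7,0,0,0,0,0,0,0.6,0,0,0,0,0,0,0.5,0,0,0,0,0,0,0.5,0,0,0,0,0,0,0.5,0,0,1,0,0,0,0.5,0,0,3,0,0,0,0.5,0,0,3,0,0,0,0.5,0,0,2,0,0,0,0.5,0,0,0,0,0,0,0.5]

```text
clock: 9.07
eef_pos: [599.2, 263.7, 148.4]
eef_rot: [3.134, -0.001, 1.819]
wrist_force: [0.4, 0.2, 0.9]
finger_gap: 47.0
finger_force: 0.0
```

```bash
python3 - <<'E'
from meas import *
shot("w7")
m=dict(np.load("w7.npz"))
cv2.imwrite("pics/w7c.png",cv2.resize(m["p"][60:310,140:440],(720,600)))
n=np.array([np.cos(.247),np.sin(.247)]);e=np.array([-n[1],n[0]])
P=pts(m);h=cv2.cvtColor(m["p"],cv2.COLOR_BGR2HSV);H,S,V=h[...,0],h[...,1],h[...,2]
o=(np.abs(P[...,:2]@n-643)<25)&(np.abs(P[...,:2]@e-107)<50)&(H<14)&(S>170)&(V>60)
for z,lo,hi in((76,68,85),(44,36,50)):
  b=rect(m,o&(P[...,2]>lo)&(P[...,2]<hi),z);print(z,b,b[0]@n,b[0]@e)
E
```

```text
t 9.0667 [599.2 263.7 148.4] [ 3.1338e+00 -9.0000e-04  1.8188e+00] F [0.4 0.2 0.9] gap 47.0 0.0
76 (array([593.9, 278.8], dtype=float32), [1.8, 9.6], 0.2452, 23) 644.0408337640014 125.13223660173858
44 (array([593.8, 281.1], dtype=float32), [9.0, 7.8], -1.3213, 33) 644.5061787639429 127.38690854804034
```

View pics/w7c.png

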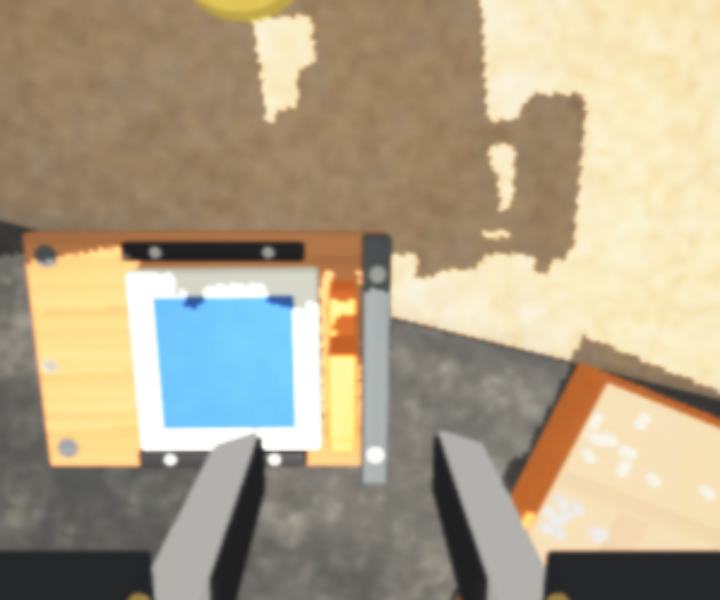

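The spacer stands upright in the gap, tile edge at col 320 and fence at col 362, centred along the fence. Next I'll turn the tool square to the jig and go in front of the tile.

Call:
jog_arm:
  rows: [-1,-0.3,0,0,0,-0.1,0.68,-1,-0.3,0,0,0,-0.1,0.68,-1,-0.3,0,0,0,-0.1,0.68,-1,-0.3,0,0,0,-0.1,0.68,-1,-0.3,0,0,0,-0.1,0.68,-1,-0.3,0,0,0,-0.1,0.68,-1,-0.3,0,0,0,-0.1,0.68,-1,-0.3,0,0,0,-0.1,0.68,-1,-0.3,0,0,0,-0.1,0.68,-1,-0.3,0,0,0,-0.1,0.68,-1,-0.2,0,0,0,-0.1,0.68,-1,0,0,0,0,-0.1,0.68,0,0,0,0,0,-0.1,0.68,0,0,0,0,0,-0.1,0.68,0,0,0,0,0,-0.1,0.68,0,0,0,0,0,-0.07,0.68,0,0,-3,0,0,0,0.68,0,0,-3,0,0,0,0.68,0,0,0,0,0,0,0.68]

```text
clock: 10.7
eef_pos: [474.6, 229.9, 77.1]
eef_rot: [3.14, 0.009, 0.249]
wrist_force: [-0.3, -0.5, -1.2]
finger_gap: 29.9
finger_force: 0.0
```

```bash
cat > chk.py <<'E'
from meas import *
import sys
k=sys.argv[1];shot(k)
m=dict(np.load(k+".npz"))
n=np.array([np.cos(.247),np.sin(.247)]);e=np.array([-n[1],n[0]])
P=pts(m);h=cv2.cvtColor(m["p"],cv2.COLOR_BGR2HSV);H,S,V=h[...,0],h[...,1],h[...,2]
N,E,Z=P[...,:2]@n,P[...,:2]@e,P[...,2]
o=(abs(N-645)<25)&(abs(E-107)<50)&(H<16)&(S>140)&(V>60)
for z,lo,hi in((76,68,85),(44,36,52)):
  q=o&(Z>lo)&(Z<hi)
  if q.sum()>20: b=rect(m,q,z);print(z,"n,e",(b[0]@n).round(1),(b[0]@e).round(1),b[1:])
  else: print(z,q.sum())
b=rect(m,(H>98)&(H<125)&(S>140)&(np.hypot(N-594,E-107)<60),30);print("blue n,e",b[0]@n,b[0]@e,b[1:])
E
python3 chk.py w8
```

```text
t 10.7 [474.6 229.9  77.1] [3.1404 0.0088 0.2488] F [-0.3 -0.5 -1.2] gap 29.9 0.0
76 n,e 637.7 107.7 ([33.1, 5.5], -1.4243, 140)
44 n,e 638.2 107.5 ([68.7, 6.1], -1.3781, 233)
blue n,e 593.5581727287092 107.74744564041444 ([57.5, 58.1], 0.2516, 318)
```

Call:
jog_arm:
  rows: [0,0,0,0,0,0,0.68,0,0,0,0,0,0,0.68]

```text
clock: 10.92
eef_pos: [478.1, 231.3, 84.0]
eef_rot: [-3.141, -0.002, 0.249]
wrist_force: [0.0, -0.0, 1.2]
finger_gap: 29.8
finger_force: 0.0
```

Call:
jog_arm:
  rows: [0,0,-1.5,0,0,0,0.68,0,0,-1.5,0,0,0,0.68,0,0,-1.3,0,0,0,0.68,0,0,-0.9,0,0,0,0.68,0,0,-0.4,0,0,0,0.68,0,0,0,0,0,0,0.68,0,0,0,0,0,0,0.68]

```text
clock: 11.5
eef_pos: [477.9, 231.2, 27.3]
eef_rot: [-3.141, -0.001, 0.249]
wrist_force: [0.3, 0.0, -0.1]
finger_gap: 30.2
finger_force: 0.0
```

Call:
jog_arm:
  rows: [0.53,0.13,0,0,0,0,0.68,0.53,0.13,0,0,0,0,0.68,0.53,0.14,0,0,0,0,0.68,0.44,0.11,0,0,0,0,0.68,0.2,0.05,0,0,0,0,0.68,0.1,0.02,0,0,0,0,0.68,0.1,0.03,0,0,0,0,0.68,0.1,0.02,0,0,0,0,0.68,0.1,0.03,0,0,0,0,0.68,0,0,0,0,0,0,0.68]

```text
clock: 12.33
eef_pos: [503.8, 237.6, 26.4]
eef_rot: [3.142, 0.0, 0.249]
wrist_force: [-0.6, 0.0, 0.5]
finger_gap: 29.9
finger_force: 0.2
```

Call:
jog_arm:
  rows: [0.1,0.02,0,0,0,0,0.68,0.1,0.03,0,0,0,0,0.68,0.1,0.02,0,0,0,0,0.68,0.1,0.03,0,0,0,0,0.68,0,0,0,0,0,0,0.68]

```text
clock: 12.75
eef_pos: [508.0, 238.7, 26.4]
eef_rot: [-3.142, -0.0, 0.249]
wrist_force: [-0.7, -0.4, 0.2]
finger_gap: 29.6
finger_force: 0.2
```

Call:
jog_arm:
  rows: [0.1,0.02,0,0,0,0,0.68,0.1,0.03,0,0,0,0,0.68,0,0,0,0,0,0,0.68]

```text
clock: 13.0
eef_pos: [508.9, 238.9, 26.4]
eef_rot: [3.141, 0.003, 0.249]
wrist_force: [-9.1, -3.2, 6.8]
finger_gap: 29.8
finger_force: 4.8
```

Call:
jog_arm:
  rows: [0.1,0.02,0,0,0,0,0.68,0.1,0.03,0,0,0,0,0.68,0,0,0,0,0,0,0.68]

```text
clock: 13.25
eef_pos: [509.1, 239.0, 26.3]
eef_rot: [3.141, 0.008, 0.249]
wrist_force: [-24.0, -7.0, 18.6]
finger_gap: 30.2
finger_force: 12.6
```

About 25 N, position stalled: tile, spacer and fence are in contact. I'll check the fit.

```bash
python3 chk.py w9; python3 -c "
import cv2
p=cv2.imread('pics/w9.png');cv2.imwrite('pics/w9c.png',cv2.resize(p[40:290,140:440],(720,600)))"
```

```text
t 13.25 [509.1 239.   26.3] [3.141  0.0076 0.2489] F [-24.   -7.   18.6] gap 30.2 12.6
76 n,e 641.8 109.0 ([10.0, 33.0], 1.491, 216)
44 n,e 646.3 107.1 ([66.5, 10.7], -1.3318, 346)
blue n,e 601.2453330880081 107.14981466804375 ([58.7, 58.5], -1.3222, 393)
```

View pics/w9c.png

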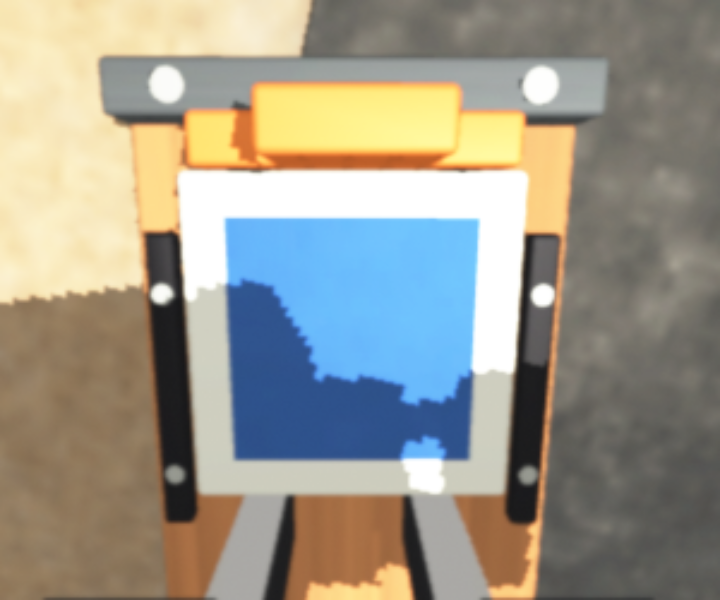

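The tile is square, with its rear edge (row ~170) meeting the spacer (rows 110–165) against the fence (row ~115). I'll check the depth for any tilt.

```bash
python3 - <<'E'
from meas import *
m=dict(np.load("w9.npz"));n=np.array([np.cos(.247),np.sin(.247)]);e=np.array([-n[1],n[0]])
P=pts(m);h=cv2.cvtColor(m["p"],cv2.COLOR_BGR2HSV);H,S,V=h[...,0],h[...,1],h[...,2]
N,E,Z=P[...,:2]@n,P[...,:2]@e,P[...,2]
def fit(q,s):
    A=np.c_[N[q]-N[q].mean(),E[q]-E[q].mean(),np.ones(q.sum())];c=np.linalg.lstsq(A,Z[q],rcond=None)[0]
    print(s,q.sum(),"slope n,e",c[:2].round(4),"z",c[2].round(1),"N",np.percentile(N[q],[1,50,99]).round(1),"E",np.percentile(E[q],[1,99]).round(1))
orr=(H<25)&(S>100)&(abs(E-107)<45)&(abs(N-645)<20)
fit((H>98)&(H<125)&(S>140)&(abs(N-600)<35),"tile")
fit(orr&(Z>71)&(Z<82),"tab")
fit(orr&(Z>41)&(Z<48),"low")
fit((S<60)&(Z>30)&(Z<40)&(N>645)&(N<672)&(abs(E-107)<60),"fence")
u=cv2.morphologyEx((orr&(Z>71)&(Z<82)).astype(np.uint8),cv2.MORPH_OPEN,np.ones((3,3)));
for u0 in (265,290,315): print(u0,[(int(v),P[v,u0].round(0)[2],N[v,u0].round(1),int(V[v,u0])) for v in range(72,116,3)])
E
```

```text
tile 9859 slope n,e [0.0597 0.0026] z 31.3 N [572.7 603.1 629.9] E [ 78.9 135.7]
tab 729 slope n,e [0.1208 0.0132] z 75.7 N [641.1 643.8 651.8] E [ 90.1 123.6]
low 808 slope n,e [0.0353 0.0093] z 44.1 N [641.2 645.3 652. ] E [ 72.4 141.6]
fence 3802 slope n,e [-0.0031  0.0014] z 34.4 N [652.2 659.6 664.1] E [ 53.5 160.4]
265 [(72, np.float64(35.0), np.float64(659.7), 162), (75, np.float64(76.0), np.float64(651.7), 254), (78, np.float64(76.0), np.float64(650.6), 255), (81, np.float64(77.0), np.float64(649.5), 255), (84, np.float64(75.0), np.float64(648.6), 255), (87, np.float64(76.0), np.float64(647.4), 255), (90, np.float64(76.0), np.float64(646.3), 255), (93, np.float64(78.0), np.float64(645.1), 255), (96, np.float64(77.0), np.float64(644.0), 255), (99, np.float64(77.0), np.float64(643.0), 255), (102, np.float64(76.0), np.float64(641.9), 255), (105, np.float64(72.0), np.float64(641.1), 181), (108, np.float64(51.0), np.float64(641.2), 189), (111, np.float64(30.0), np.float64(641.0), 245), (114, np.float64(30.0), np.float64(639.4), 255)]
290 [(72, np.float64(34.0), np.float64(659.8), 
[... 712 characters left out ...]
p.float64(659.9), 167), (75, np.float64(77.0), np.float64(651.5), 254), (78, np.float64(77.0), np.float64(650.5), 255), (81, np.float64(76.0), np.float64(649.5), 255), (84, np.float64(78.0), np.float64(648.3), 255), (87, np.float64(76.0), np.float64(647.4), 255), (90, np.float64(76.0), np.float64(646.3), 255), (93, np.float64(75.0), np.float64(645.3), 255), (96, np.float64(76.0), np.float64(644.2), 255), (99, np.float64(75.0), np.float64(643.2), 255), (102, np.float64(77.0), np.float64(641.9), 255), (105, np.float64(72.0), np.float64(641.2), 198), (108, np.float64(53.0), np.float64(641.1), 184), (111, np.float64(29.0), np.float64(641.1), 243), (114, np.float64(31.0), np.float64(639.4), 255)]
```

```bash
python3 - <<'E'
from meas import *
m=dict(np.load("w9.npz"));n=np.array([np.cos(.247),np.sin(.247)]);e=np.array([-n[1],n[0]])
P=pts(m);N,E,Z=P[...,:2]@n,P[...,:2]@e,P[...,2]
for a in range(560,642,8):
  q=(abs(N-a)<2)&(abs(E-107)<38);print(a,np.median(Z[q]).round(2),q.sum())
E
```

```text
560 69.71 2750
568 30.71 1050
576 149.7 11307
584 136.48 6274
592 30.63 824
600 30.7 893
608 30.68 916
616 30.69 973
624 30.72 940
632 32.28 1894
640 34.7 1685
```

Call:
jog_arm:
  rows: [0,0,0.03,0,0,0,0.68,0,0,0,0,0,0,0.68,0,0,0,0,0,0,0.68,0,0,0,0,0,0,0.68,0,0,0,0,0,0,0.68]

```text
clock: 13.72
eef_pos: [509.1, 239.0, 26.4]
eef_rot: [3.141, 0.007, 0.249]
wrist_force: [-21.6, -5.8, 14.1]
finger_gap: 30.2
finger_force: 11.3
```

Tile flat at z 30.7 mm, spacer upright, all flush, with a steady push of about 22 N. Handing in.

```bash
python3 -c "
from cell import manip
print(manip.sign_off())"
```

```text
the job is handed in; nothing more can be done
None
```

The spacer stands upright in the left jig's gap (about 18 mm; the other jig's is about 6 mm), and I pushed that jig's tile back until tile, spacer and fence sat flush. The job is handed in with the arm still pressing the tile at about 22 N; I took no final picture of the other tile, pot, tape and tin, but nothing was moved near them.

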